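# Cover a power supply and clamp it in the closing press

### The job

Put the loose metal cover on the open power-supply case in the press, let go of it sitting level and fully down, and only then slide the safety bolt back to its stop, leave it there, and swing the yoke down by its black bar until its sprung rubber foot holds the cover firmly (foot pushed in by at least about half its travel) and stays so when you let go. Treat the cover gently: do not drop it or press on it hard (well under 60 N), and leave the other things on the bench where they are.

Things in the scene. Friction and masses are not known exactly. Their poses are not given: they have to be found in the camera images.
- cover_mid (a point): centre, half-way up, of the loose steel cover: plate 140 mm (its x) by 62 mm (its y), 16 mm high with a 13 mm skirt all round, about 160 g, lying right way up. Grip it across the 62 mm. It fits over the case with 3 mm of play on each side, either end first; askew, its skirt catches on the rim and it stands proud until shifted and pressed. Fully down, this point is 5 mm below the rim.
- case_rim (a point): centre of the open top of the power-supply case, at the height of its rim: aluminium box 127 mm (its x) by 50 mm (its y), fixed in the press's nest; its rim stands 36 to 48 mm above the press's base plate (cases differ in height). Same axes as the press: x towards the hinge, y towards the bolt's knob, z up.
- fixture: the closing press, fixed on the bench: a grey base plate 15 mm thick, 240 x 310 mm. Origin on the bench under the case's centre; x points from the case towards the hinge (roughly away from the robot), y towards the bolt's knob, z up. Low nest rails at the case's ends stand 27 mm above the bench.
- hinge (a point): the yoke's hinge axis, mid-way between its arms: 95 mm along x and 85 mm up from the press's origin; the axis runs along the press's y.
- bar (a point): middle of the yoke's black handle bar: round, 16 mm thick, along the press's y, 104 mm free between the yoke's two arms (12 mm square), 210 mm from the hinge axis. The cross-beam with the foot lies 95 mm from the hinge; with the yoke level the bar is 45 mm beyond the cover's end. The bar can be pinched from above and turned in the fingers, or pushed.
- yoke (a joint): yoke angle, rad: 0 = raised, leaning 8 degrees back; grows as the bar swings over and down towards the robot; 1.71 = arms level, 1.95 = end. Friction hinge, 0.9 N m: stays where left; about 5 N at the bar, to 10 N as the foot's spring yields, then a hard stop. Foot meets a seated cover at 1.56 to 1.70, is fully in 0.15 later. Blocked while the bolt is in.
- foot_tip (a point): lowest point of the foot, a rubber ball 28 mm across on a spring plunger under the yoke's cross-beam, 95 mm from the hinge; with the yoke level and the foot out it hangs 34 mm below the arms' centre line.
- foot (a joint): how far the foot is pushed in, m: 0 = out, 0.014 = fully in; spring 650 N/m.
- bolt_knob (a point): middle of the safety bolt's upright black knob, 14 x 14 mm: it stands from 26 mm below to 18 mm above this point, which is 200 mm above the bench. It rides on a round 12 mm bolt along the press's y, beside the yoke; guide blocks at both ends of its travel reach up to 18 mm below this point. Grip it from above or push it.
- bolt (a joint): travel of the safety bolt, m: 0 to 0.006 = in, its end standing in front of one arm of the raised yoke; grows as the knob slides along the press's y, away from the yoke; 0.045 = against its stop, fully back. Friction 3.5 N; stays where left.
- cover: the loose cover as a whole, origin at the centre of its skirt's lower edge, 8 mm under its centre
- case: the case as a whole, origin 57 mm below its rim
- heatsink: finned aluminium heatsink 90 x 60 x 28 mm, a bystander; origin at its underside
- driver: blue-handled screwdriver lying down, a bystander; origin at its underside
- tape: roll of black tape lying flat, 90 mm across, 19 mm high, a bystander; origin at its underside
- jar: clear jar with blue cap, 60 mm across, 70 mm high, a bystander; origin at its underside
- meter: grey hand multimeter 150 x 80 x 38 mm lying flat, a bystander; origin at its underside
Mind the look-alikes: they are no part of the job. Several things look just like the cover: the one meant starts farthest to the robot's left. What is shaped like the case but orange is not meant.

How it is judged:
By the outcome, as a careful person would: the job done as asked, in the order asked, and still so for the second after the job is handed in, with the robot touching nothing.
It also fails if it takes over 72 s, if anything falls off the work surface, if the arm or the gripper's body presses on something with over 40 N, if the wrist force passes 120 N, or if a joint passes its speed limit or range.

### The arm

A 6-joint arm with a two-finger parallel gripper is mounted at the origin on the work surface. World frame = base frame: x ahead of the robot, y to its left, z up, the work surface at z = 0. Lengths are in m, angles in degrees, forces in N, time in s.
With the tool pointing down it reaches from about 0.4 to 0.825 m from the base axis. Payload 7 kg.
Tool frame: the origin (TCP) lies at the very end of the fingers, on their centre line; the grasp point (between the pads) lies r.pinch_z behind it (r.pinch_z is the distance from the TCP to the grasp point, in m); z points along the fingers, y is the direction in which the jaws open and shut (so a half turn about z gives the same grasp; the last joint's range is limited). The gripper opens to 88 mm and grips with 3 to 60 N. Pads are 19 mm wide; open, the fingers measure 130 mm over their backs; the gripper's body (78 mm by 193 mm) begins 47 mm behind the grasp point.
Start: joints at [-58.149, 20.546, 0.682, 0, -70.136, -16.507], TCP at [0.179, -0.651, 0.227] pointing down, gripper open.
Joint ranges: [-176.03, 176.03], [-82.01, 121.73], [-58.28, 71.71], [-173.87, 95.51], [-174.79, -0.11], [-173.66, 173.66]. Speed limits (degrees/s): [136.94, 136.94, 172.46, 180, 180, 180].

### API

Orientations are given as [roll, pitch, yaw] about the fixed x, y, z axes, in that order (R = Rz(yaw) Ry(pitch) Rx(roll)).
In Python, from plant import r gives the robot as it stands. The module is installed in compiled form; this text tells all that it offers.
- The arm moves only by the tool servo_tool, never from a script. Its argument "steps" is a list of rows, each a list of 5 numbers: the finger opening in cm, from 0 to 8.76, then the shift along the tool's x, y, z in cm, then the turn about the tool's z in degrees. In form: [[fingers, x, y, z, spin], ...]. A call has 1 to 8 rows; each row shifts and turns the commanded pose from where the row before left it, along the tool's axes as they then stand; what a row does not reach is not made up. A row lasts 1/8 s, in which the tool goes at most 62.5 mm and 10.7 degrees, less where a joint would pass 70% of its speed; a pose out of reach is approached as far as the arm can. A call with a gripper value outside its range is refused whole. The fingers move at their own pace and stop on an object; "squeeze" is the grip in N (left out, the last holds). Time passes only in rows, so rows that do not move let the fingers close. It gives the time, the measured TCP pose, the force and the opening at its end, in the units of the state.
- r.get_state(): the state, without advancing time (a new reading comes with each control period).
- r.capture(name): name is "side" or "top"; returns the picture (420x560x3 uint8, red, green, blue); there is no depth.
- r.calibration(name): a dict with "K" (3x3 intrinsics, pixels), "rvec" (rotation vector, rad) and "tvec" (3), from world to camera coordinates, as OpenCV has them. Camera axes: x right, y down, z forward; pixel columns grow to the right and rows downward; lengths in m; the calibration is good to about 2 mm. A picture is of the moment at which its call begins. calibration takes no time and is no camera call.
- r.close_job(): hands the job in, once; it reports no verdict.
The state is a dict: "time_s": time; "joints": joint angles; "qd": joint speeds; "joint_torque": joint torques, N m; "tcp_pos": TCP position; "eef_rot": TCP orientation; "contact_force": force on the tool from outside, world axes, zero at the start; "moment": the same for the moment, N m; "gripper_width": finger opening in m.
Only numpy, scipy, OpenCV 4.12 (cv2) and the standard library are available. Lean on these libraries where they do the work, as an engineer would, in place of code of your own. Each camera call takes 0.05 s, during which the arm holds its last target.

## Working session

There is one attempt and no reset: what is moved stays moved. The work goes in short steps, Python scripts to look and compute and a tool call to move; the robot and the scene stay as the last step left them, time stands still between calls to the robot, and variables do not carry over. Pictures are saved under pics/ and viewed, and the job is handed in when it is done.

Besides the shell and the picture viewer there is one more tool, called after ">>>" by a JSON object that holds its "name" and its "arguments", one argument or row to a line. servo_tool: Moves the arm, as the interface text tells. Its arguments: {"type":"object","properties":{"steps":{"type":"array","items":{"type":"array","items":{"type":"number"}}},"squeeze":{"type":"number"}},"required":["steps"]}

```bash
mkdir -p pics; python3 - <<'E'
from plant import r
import cv2,numpy as np
print(r.pinch_z, r.get_state())
for n in("side","top"):
    im=r.capture(n); cv2.imwrite(f"pics/{n}0.png",cv2.resize(im[:,:,::-1],None,fx=1.42,fy=1.42,interpolation=cv2.INTER_CUBIC)); cv2.imwrite(f"pics/{n}0_raw.png",im[:,:,::-1])
    c=r.calibration(n); R=cv2.Rodrigues(np.array(c['rvec'],float))[0]
    print(n,c, "campos",-R.T@np.array(c['tvec']).ravel())
E
```

```text
0.0188 {'time_s': 0.0, 'joints': array([-5.81503093e+01,  2.05920848e+01,  6.34190605e-01, -1.87389841e-02,
       -7.01367767e+01, -1.65085716e+01]), 'qd': array([ 0.02858556, -0.00073959, -0.04258017,  0.0975771 ,  0.06219093,
        0.05361343]), 'joint_torque': array([-2.29553414e-03, -5.82726073e+01,  2.93044996e+01,  6.99730843e+00,
        6.79521851e-03, -1.35986215e-04]), 'tcp_pos': array([ 0.17843699, -0.65048163,  0.22562288]), 'eef_rot': array([ 1.79904226e+02, -1.00143158e-02, -1.64665254e+02]), 'contact_force': array([-0.11121997, -0.82365627,  0.62410722]), 'moment': array([ 0.06808873, -0.02737856, -0.01579459]), 'gripper_width': 0.0877384112307394}
side {'K': array([[381.80714042,   0.        , 282.18477757],
       [  0.        , 381.80714042, 217.17515244],
       [  0.        ,   0.        ,   1.        ]]), 'rvec': array([ 0.78678489, -2.66282204,  0.97871834]), 'tvec': array([0.41313059, 0.33610577, 1.05513147])} campos [0.1126991  0.58274085 1.02208532]
top {'K': array([[476.06759684,   0.        , 277.19463879],
       [  0.        , 476.06759684, 206.15301987],
       [  0.        ,   0.        ,   1.        ]]), 'rvec': array([ 2.15571391, -2.18959101,  0.11974628]), 'tvec': array([-0.01416018,  0.5312276 ,  1.61036033])} campos [ 0.36406087 -0.00809502  1.65621793]
```

View pics/side0.png

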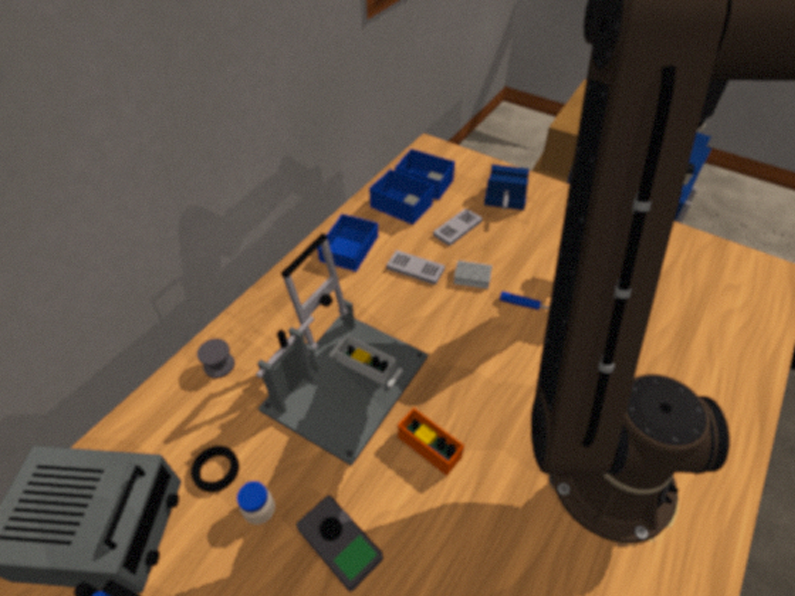

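View pics/top0.png

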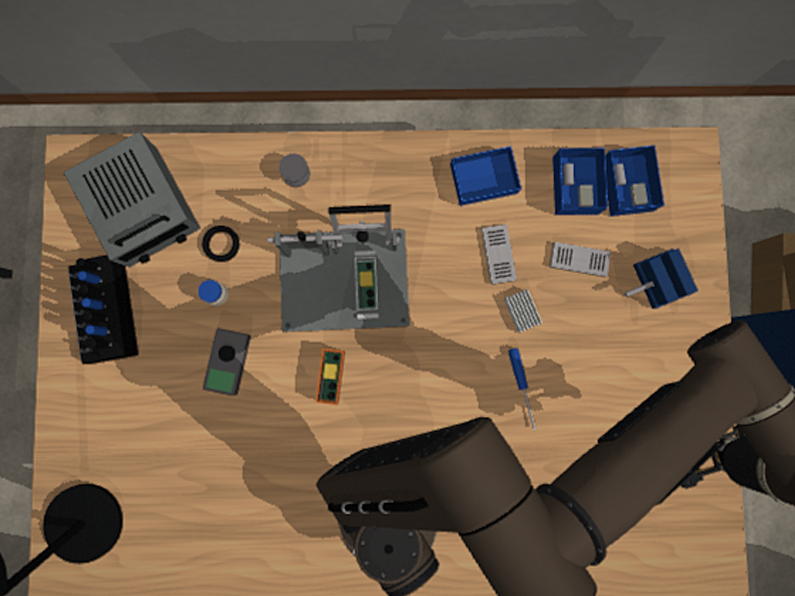

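The top view shows two cover-like plates. The one at (498,253) of the enlarged picture lies further to the robot's left, so it is the one meant. The press is at about (345,278), the case at (367,285), and the orange decoy at (330,375). I'll zoom in.

```bash
python3 - <<'E'
import cv2,numpy as np
t=cv2.imread("pics/top0_raw.png"); s=cv2.imread("pics/side0_raw.png")
def crop(im,x,y,w,h,f,n):
    c=cv2.resize(im[y:y+h,x:x+w],None,fx=f,fy=f,interpolation=cv2.INTER_CUBIC)
    for k in range(0,w,10): cv2.putText(c,str(x+k),(k*f,8),0,.3,(0,255,255),1); cv2.line(c,(k*f,10),(k*f,14),(0,255,255),1)
    for k in range(0,h,10): cv2.putText(c,str(y+k),(0,k*f+4),0,.3,(0,255,255),1)
    cv2.imwrite(n,c)
crop(t,185,140,110,95,7,"pics/t_press.png")
crop(t,325,150,110,85,7,"pics/t_cov.png")
crop(s,170,155,135,100,5,"pics/s_press.png") 
crop(s,175,160,130,110,6,"pics/s_press.png")
crop(s,260,140,90,70,8,"pics/s_cov.png")
E
```

```text
(no output)
```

View pics/t_press.png

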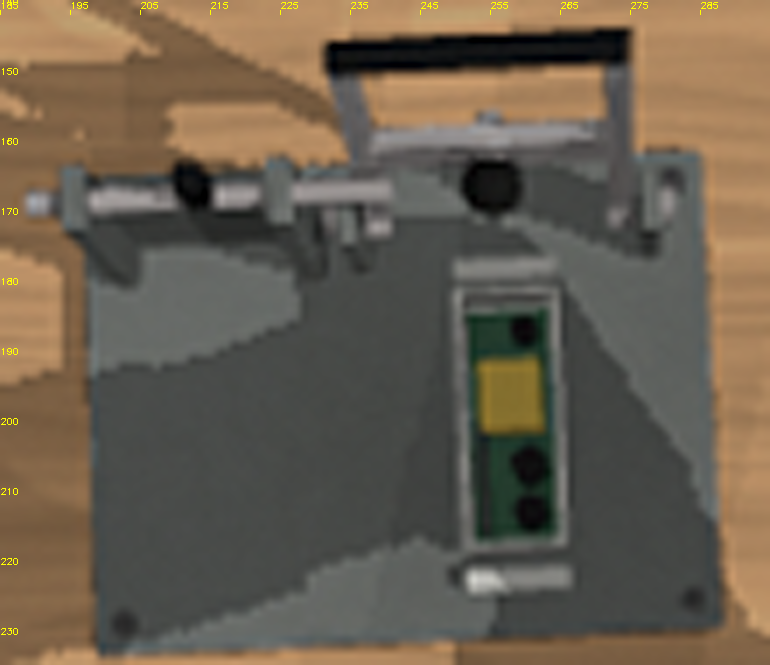

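View pics/t_cov.png

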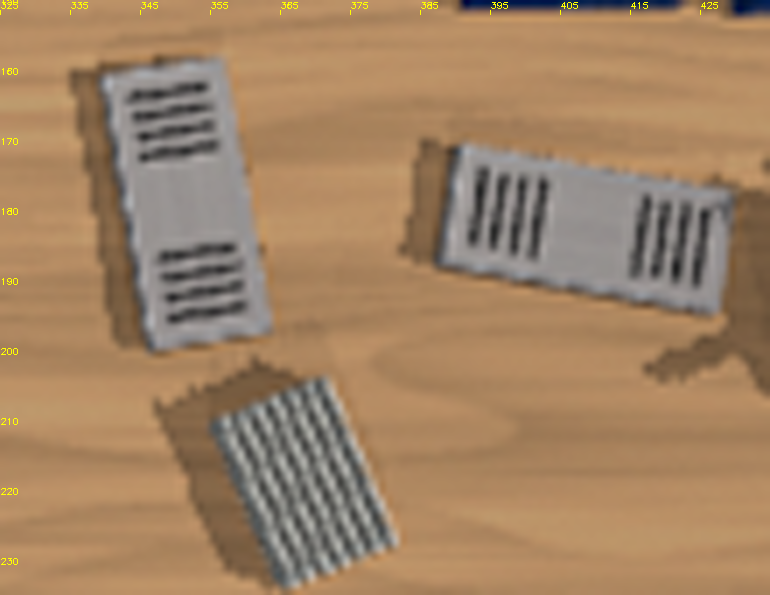

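View pics/s_press.png

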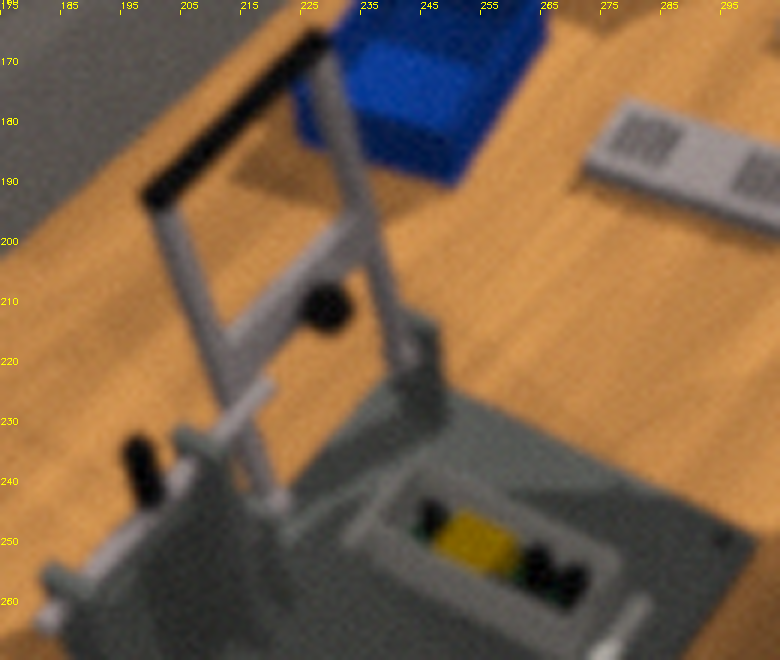

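View pics/s_cov.png

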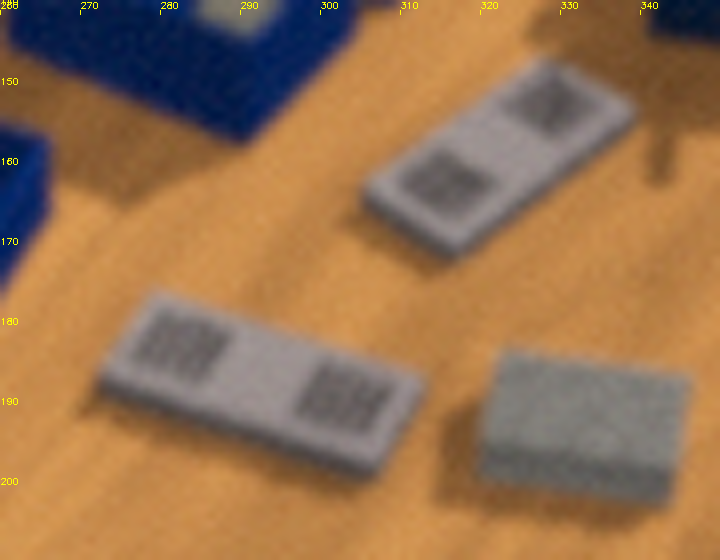

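```bash
cat > h.py <<'E'
import cv2,numpy as np
from plant import r
CAL={n:r.calibration(n) for n in("side","top")}
def proj(n,P):
    c=CAL[n]; return cv2.projectPoints(np.array(P,float).reshape(-1,3),np.array(c['rvec'],float),np.array(c['tvec'],float),c['K'],None)[0].reshape(-1,2)
def crop(im,x,y,w,h,f,n,pts=()):
    c=cv2.resize(im[y:y+h,x:x+w],None,fx=f,fy=f,interpolation=cv2.INTER_CUBIC)
    for k in range(0,w,10): cv2.putText(c,str(x+k),(k*f,8),0,.3,(0,255,255),1); cv2.line(c,(k*f,10),(k*f,14),(0,255,255),1)
    for k in range(0,h,10): cv2.putText(c,str(y+k),(0,k*f+4),0,.3,(0,255,255),1)
    for p in pts:
        q=((np.array(p)+.5-[x,y])*f-.5).round().astype(int); cv2.drawMarker(c,tuple(int(v) for v in q),(0,0,255),cv2.MARKER_CROSS,7,1)
    cv2.imwrite(n,c)
def px(uv,x,y,f): return (np.array(uv,float)+.5)/f-.5+[x,y]
E
python3 - <<'E'
from h import *
s=cv2.imread("pics/side0_raw.png")
crop(s,225,225,65,55,12,"pics/s_case.png")
crop(s,170,225,50,60,10,"pics/s_bolt.png")
E
```

```text
(no output)
```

View pics/s_case.png

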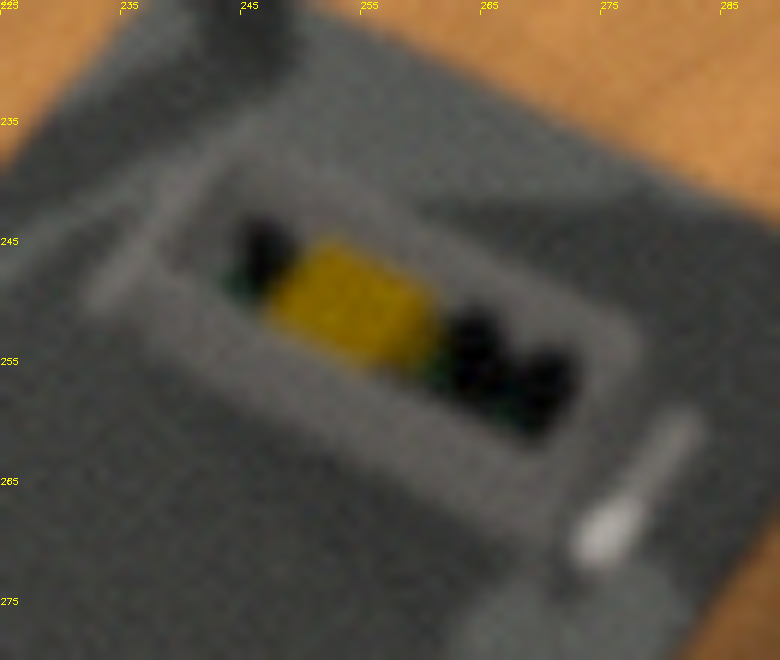

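```bash
cat > fit.py <<'E'
from h import *
from scipy.optimize import least_squares
def T(p,q):
    c,s=np.cos(p[2]),np.sin(p[2]); q=np.array(q,float)
    return np.c_[p[0]+c*q[:,0]-s*q[:,1], p[1]+s*q[:,0]+c*q[:,1], q[:,2]]
a,b=.0635,.025
def casep(h): return [[a,b,h],[a,-b,h],[-a,-b,h],[-a,b,h]]
tc=px([(453,285),(558,285),(568,545),(462,550)],185,140,7)
sc=px([(145,255),(235,140),(640,335),(570,470)],225,225,12)
s8,c8=np.sin(np.radians(8)),np.cos(np.radians(8))
bar=[[.095+.21*s8,.064,.085+.21*c8],[.095+.21*s8,-.064,.085+.21*c8]]
tb=px([(326,56),(630,47)],185,140,7); sb=px([(150,195),(318,40)],175,160,6)
def res(p,full=False):
    o=[proj("top",T(p,casep(p[3])))-tc, proj("side",T(p,casep(p[3])))-sc, proj("top",T(p,bar))-tb, proj("side",T(p,bar))-sb]
    # offsets of images (calibration error)
    o[0]+=p[4:6];o[2]+=p[4:6];o[1]+=p[6:8];o[3]+=p[6:8]
    if full: 
        for k in o: print(k.round(2).tolist())
    return np.r_[np.concatenate(o).ravel(),p[4:8]*1.0]
S=least_squares(res,[.5,.05,0,.055,0,0,0,0]); print("fixture",S.x.round(4),np.degrees(S.x[2])); res(S.x,True)
ct=px([(102,77),(220,57),(272,330),(150,350)],325,150,7)
cs=px([(105,372),(150,292),(425,376),(376,466)],260,140,8)
def cp(z):return [[.07,.031,z],[.07,-.031,z],[-.07,-.031,z],[-.07,.031,z]]
def rc(p,full=False):
    o=[proj("top",T(p,cp(.016)))-ct+p[3:5],proj("side",T(p,cp(.016)))-cs+p[5:7]]
    if full:
        for k in o: print(k.round(2).tolist())
    return np.r_[np.concatenate(o).ravel(),p[3:7]*1.0]
C=least_squares(rc,[.5,-.2,0.1,0,0,0,0]); print("cover",C.x.round(4),np.degrees(C.x[2])); rc(C.x,True)
if __name__=="__main__":
    t=cv2.imread("pics/top0_raw.png"); s=cv2.imread("pics/side0_raw.png")
    kn=[[.095+.03,.0,.2]]
    P=S.x; Q=np.r_[casep(P[3]),bar]
    crop(t,185,140,110,95,7,"pics/t1.png",list(proj("top",T(P,Q)))+list(proj("top",T(P,[[0,0,.015],[.095,0,.085]]))))
    crop(s,175,160,130,110,6,"pics/s1.png",list(proj("side",T(P,Q)))+list(proj("side",T(P,[[.095,0,.085]]))))
    crop(t,325,150,110,85,7,"pics/t2.png",proj("top",T(C.x,cp(.016))))
    # knob: solve by triangulation
    ku=px([(192,180)],185,140,7)[0]; 
E
python3 fit.py
```

```text
fixture [ 0.5559  0.0436  0.0357  0.0508 -0.1109  0.4786 -0.2636 -0.3396] 2.044129472859998
[[0.06, 0.5], [-0.29, -0.23], [0.12, -0.28], [0.49, -0.24]]
[[-0.81, 0.66], [0.75, -0.63], [0.87, -0.19], [-1.87, 0.23]]
[[-0.35, 0.32], [0.09, -0.55]]
[[0.37, 1.21], [0.96, -0.95]]
cover [ 0.6269 -0.2813  0.1488  0.1561  0.4517 -0.4913 -0.1048] 8.525534198696842
[[-0.34, -0.2], [0.2, -0.18], [0.04, -0.05], [-0.06, -0.02]]
[[-0.81, 0.33], [0.54, -0.19], [0.45, 0.06], [0.31, -0.09]]
```

```bash
python3 - <<'E'
import io,contextlib
from fit import *
ku=px([(193,185)],185,140,7)[0]+S.x[4:6]*-1; ks=px([(143,470)],175,160,6)[0]-S.x[6:8]
f=lambda p:np.r_[proj("top",[p])[0]-ku,proj("side",[p])[0]-ks]
K=least_squares(f,[.6,.2,.2]); print(K.x,f(K.x))
f2=lambda p:np.r_[proj("top",[[p[0],p[1],.2]])[0]-ku]
print(least_squares(f2,[.6,.2]).x)
c,s=np.cos(S.x[2]),np.sin(S.x[2]); d=K.x[:2]-S.x[:2]; print("local",c*d[0]+s*d[1],-s*d[0]+c*d[1])
for n,l in dict(hinge=(.095,0,.085),bar=bar[0]).items(): print(n,T(S.x,[l]))
E

```

```text
fixture [ 0.5559  0.0436  0.0357  0.0508 -0.1109  0.4786 -0.2636 -0.3396] 2.044129472859998
[[0.06, 0.5], [-0.29, -0.23], [0.12, -0.28], [0.49, -0.24]]
[[-0.81, 0.66], [0.75, -0.63], [0.87, -0.19], [-1.87, 0.23]]
[[-0.35, 0.32], [0.09, -0.55]]
[[0.37, 1.21], [0.96, -0.95]]
cover [ 0.6269 -0.2813  0.1488  0.1561  0.4517 -0.4913 -0.1048] 8.525534198696842
[[-0.34, -0.2], [0.2, -0.18], [0.04, -0.05], [-0.06, -0.02]]
[[-0.81, 0.33], [0.54, -0.19], [0.45, 0.06], [0.31, -0.09]]
[0.64459962 0.17950127 0.19613951] [-0.22916806 -0.3109199   0.33192309  0.0349337 ]
[0.6428702  0.17829778]
local 0.0934643249690325 0.13261810728913145
hinge [[0.6508647  0.04702233 0.085     ]]
bar [[0.67778963 0.11202409 0.29295629]]
```

View pics/t1.png

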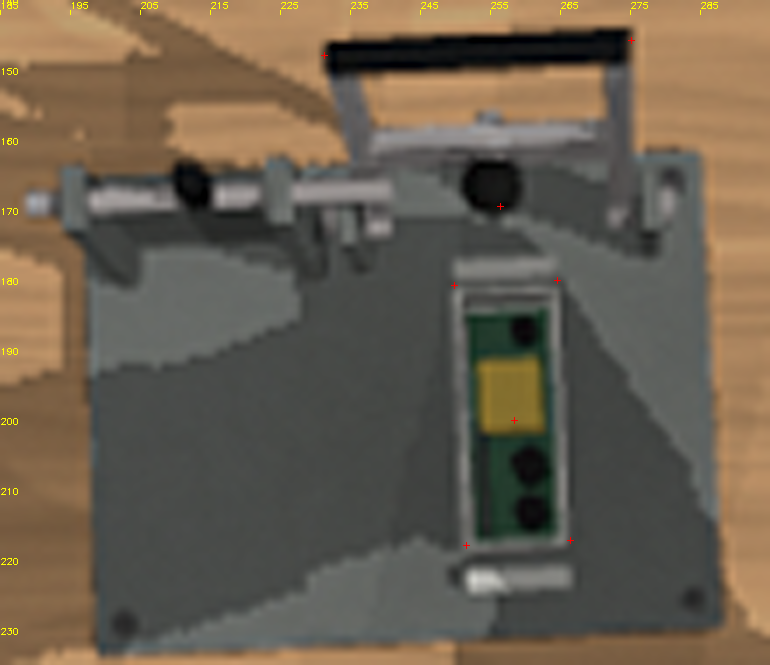

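View pics/s1.png

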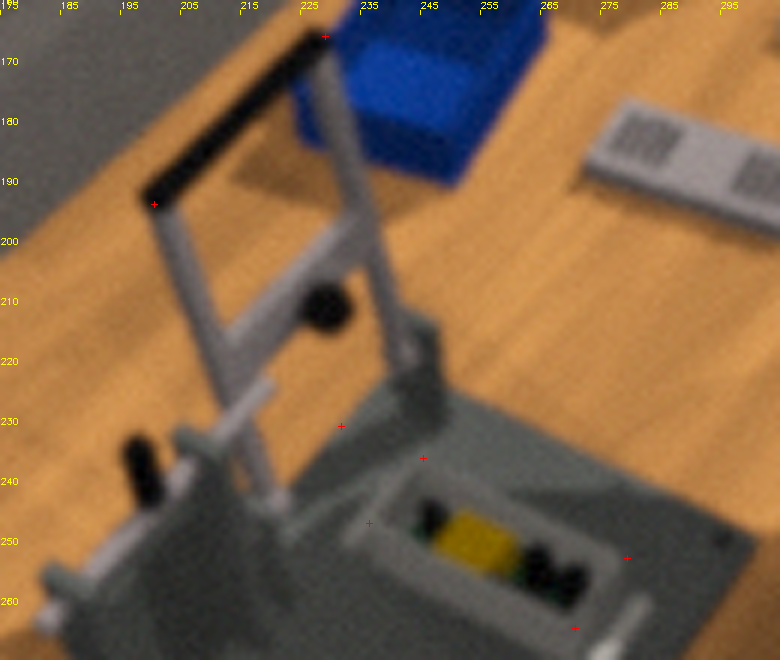

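>>> {"name": "servo_tool", "arguments": {
  "steps": [
    [8.76,0,0,0,6.8],
    [8.76,-3.6,2.15,0,0],
    [8.76,-3.6,2.15,0,0],
    [8.76,-3.6,2.15,0,0],
    [8.76,-3.6,2.15,0,0],
    [8.76,-3.6,2.15,0,0],
    [8.76,-3.6,2.15,0,0],
    [8.76,-3.6,2.15,0,0]
  ],
  "squeeze": 15
}}

```text
time_s: 1.1
tcp_pos: [0.4062, -0.4635, 0.2262]
eef_rot: [180.0, -0.0, -171.5]
contact_force: [1.1, 0.1, 0.1]
gripper_width: 0.0878
```

>>> {"name": "servo_tool", "arguments": {
  "steps": [
    [8.76,-3.5,2.1,1,0],
    [8.76,-3.5,2.1,1,0],
    [8.76,-3.5,2.1,1,0],
    [8.76,-3.5,2.1,2,0],
    [8.76,-3.5,2.1,2,0],
    [8.76,-3.5,2.1,2,0],
    [8.76,-3.5,2.1,2,0],
    [8.76,0,0,0,0]
  ]
}}

```text
time_s: 2.1
tcp_pos: [0.6265, -0.2805, 0.1135]
eef_rot: [179.9, -0.2, -171.3]
contact_force: [-1.2, -0.7, -0.4]
gripper_width: 0.0873
```

```bash
python3 - <<'E'
from h import *
s=r.get_state(); print({k:np.round(s[k],4) for k in("time_s","joints","tcp_pos","eef_rot","contact_force")})
for n in("top","side"):
    im=r.capture(n)[:,:,::-1]; cv2.imwrite(f"pics/{n}1_raw.png",im)
    crop(im,*((310,140,110,85,7) if n=="top" else (240,120,120,90,6)),f"pics/{n}1c.png")
E
```

```text
{'time_s': np.float64(2.1), 'joints': array([-7.91370e+00,  2.64223e+01, -5.61140e+00, -3.58000e-02,
       -5.81988e+01, -7.33772e+01]), 'tcp_pos': array([ 0.6265, -0.2805,  0.1135]), 'eef_rot': array([ 179.9044,   -0.2141, -171.3097]), 'contact_force': array([-1.1936, -0.6804, -0.3846])}
```

View pics/top1c.png

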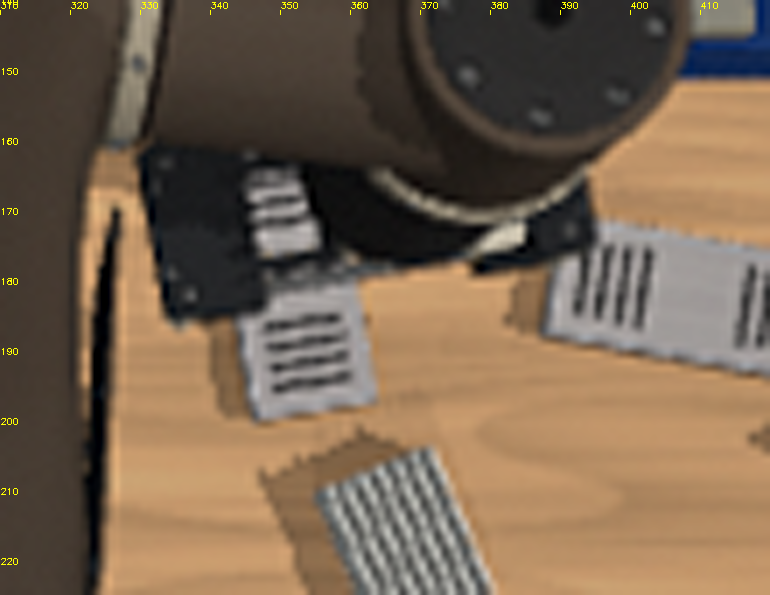

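View pics/side1c.png

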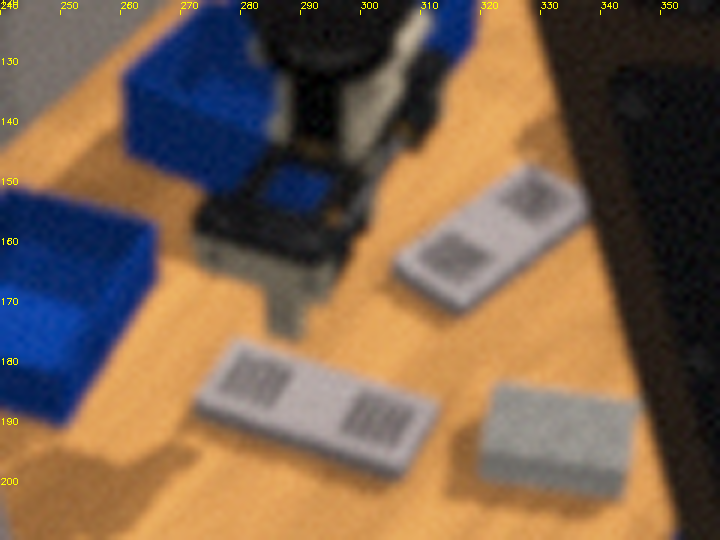

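```bash
python3 - <<'E'
from h import *
for z in (.1,.2,.25,.3,.35,.4): print(z,proj("top",[[.6265,-.2805,z],[.6765,-.2805,z]]).round(1).tolist(),proj("side",[[.6265,-.2805,z]]).round(1).tolist())
im=cv2.imread("pics/side1_raw.png");crop(im,230,0,200,180,4,"pics/side1d.png")
im=cv2.imread("pics/top1_raw.png");crop(im,220,80,220,180,3,"pics/top1d.png")
E
```

```text
0.1 [[354.8, 174.0], [354.3, 159.2]] [[293.4, 170.0]]
0.2 [[360.2, 168.6], [359.7, 152.8]] [[294.1, 147.8]]
0.25 [[363.2, 165.6], [362.7, 149.2]] [[294.4, 135.7]]
0.3 [[366.5, 162.4], [365.9, 145.4]] [[294.8, 122.8]]
0.35 [[369.9, 158.9], [369.3, 141.3]] [[295.2, 109.1]]
0.4 [[373.7, 155.2], [373.0, 136.9]] [[295.6, 94.4]]
```

View pics/side1d.png

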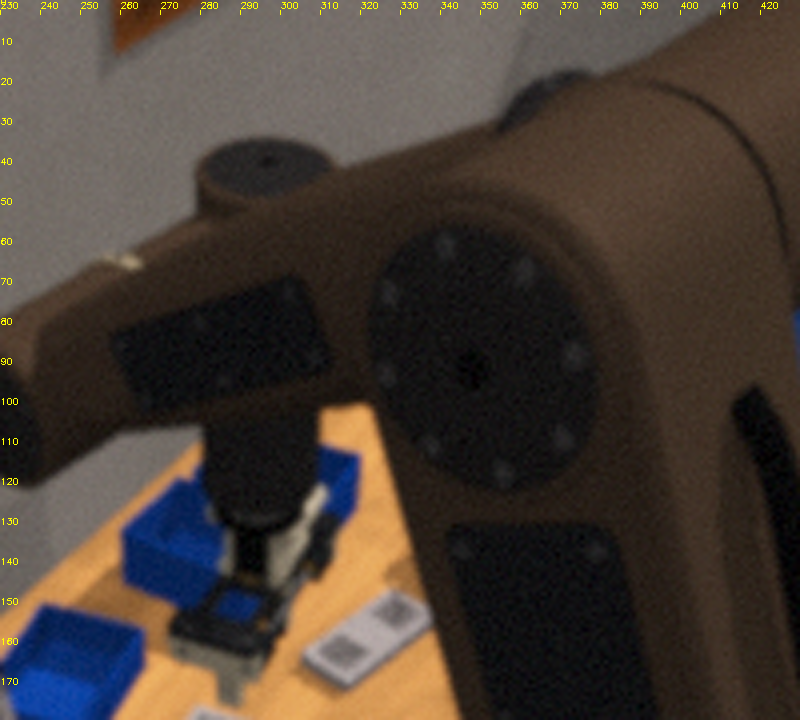

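View pics/top1d.png

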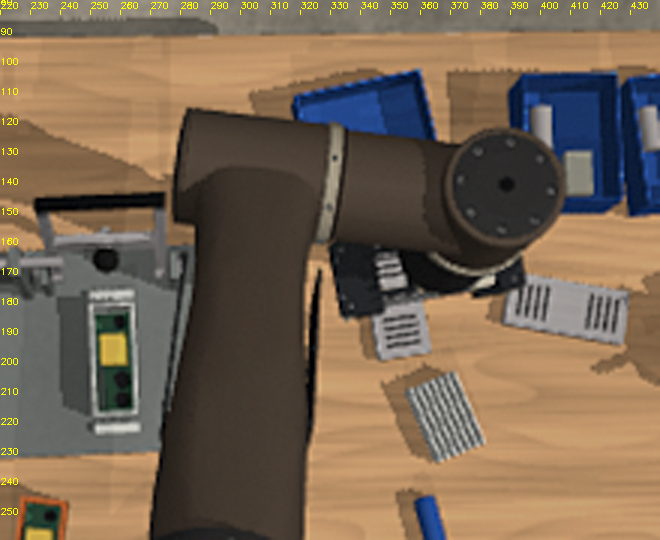

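>>> {"name": "servo_tool", "arguments": {
  "steps": [
    [8.76,0,0,3,0],
    [8.76,0,0,3,0],
    [8.76,0,0,2.5,0],
    [8.76,0,0,1.5,0],
    [8.76,0,0,0.8,0],
    [8.76,0,0,0,0]
  ]
}}

```text
time_s: 2.95
tcp_pos: [0.6258, -0.2832, 0.0087]
eef_rot: [-180.0, -0.0, -171.5]
contact_force: [0.0, 0.0, -0.2]
gripper_width: 0.0874
```

>>> {"name": "servo_tool", "arguments": {
  "steps": [
    [8.76,-0.1,0.15,0.5,0],
    [8.76,0,0,0,0],
    [6.8,0,0,0,0],
    [5.5,0,0,0,0],
    [5.5,0,0,0,0],
    [5.5,0,0,0,0],
    [5.5,0,0,0,0]
  ],
  "squeeze": 15
}}

```text
time_s: 3.82
tcp_pos: [0.6267, -0.2812, 0.0037]
eef_rot: [-180.0, 0.0, -171.5]
contact_force: [-0.6, 0.4, 1.7]
gripper_width: 0.062
```

>>> {"name": "servo_tool", "arguments": {
  "steps": [
    [5.5,0,0,-0.5,0],
    [5.5,0,0,-1.5,0],
    [5.5,0,0,-3,0],
    [5.5,0,0,-3,0],
    [5.5,0,0,-2,0],
    [5.5,0,0,-1,6.5],
    [5.5,2.9,1,0,0],
    [5.5,3.0,2,0,0]
  ],
  "squeeze": 20
}}

```text
time_s: 4.82
tcp_pos: [0.5661, -0.2535, 0.1144]
eef_rot: [-180.0, 0.0, -178.0]
contact_force: [0.4, 0.9, -1.4]
gripper_width: 0.0621
```

>>> {"name": "servo_tool", "arguments": {
  "steps": [
    [5.5,0,4,0,0],
    [5.5,0,4.5,0,0],
    [5.5,0,4.5,0,0],
    [5.5,0,4.5,0,0],
    [5.5,0,4.5,0,0],
    [5.5,0,4.5,0,0],
    [5.5,0,3.2,0,0],
    [5.5,0,0,0,0]
  ]
}}

```text
time_s: 5.82
tcp_pos: [0.5563, 0.0456, 0.1148]
eef_rot: [180.0, 0.1, -177.8]
contact_force: [-0.3, -0.3, -1.8]
gripper_width: 0.0618
```

```bash
python3 - <<'E'
from h import *
s=r.get_state(); print({k:np.round(s[k],4) for k in("time_s","joints","tcp_pos","eef_rot","contact_force","moment")})
for n in("top","side"):
    im=r.capture(n)[:,:,::-1]; cv2.imwrite(f"pics/{n}2_raw.png",im)
    crop(im,*((190,110,180,130,4) if n=="top" else (170,130,140,130,5)),f"pics/{n}2c.png")
E
```

```text
{'time_s': np.float64(5.825), 'joints': array([ 2.477970e+01,  1.531290e+01, -2.281490e+01,  1.400000e-03,
       -5.177440e+01, -1.125682e+02]), 'tcp_pos': array([0.5563, 0.0456, 0.1148]), 'eef_rot': array([ 1.799635e+02,  9.070000e-02, -1.777877e+02]), 'contact_force': array([-0.2633, -0.2725, -1.7994]), 'moment': array([-0.0758,  0.0354,  0.0142])}
```

View pics/top2c.png

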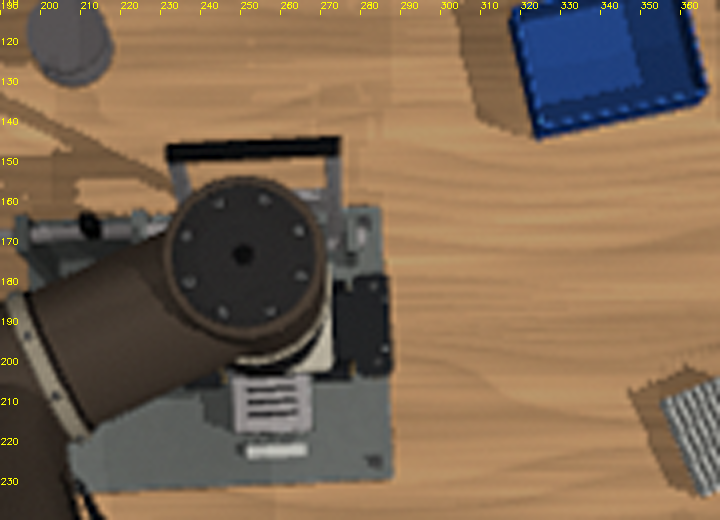

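View pics/side2c.png

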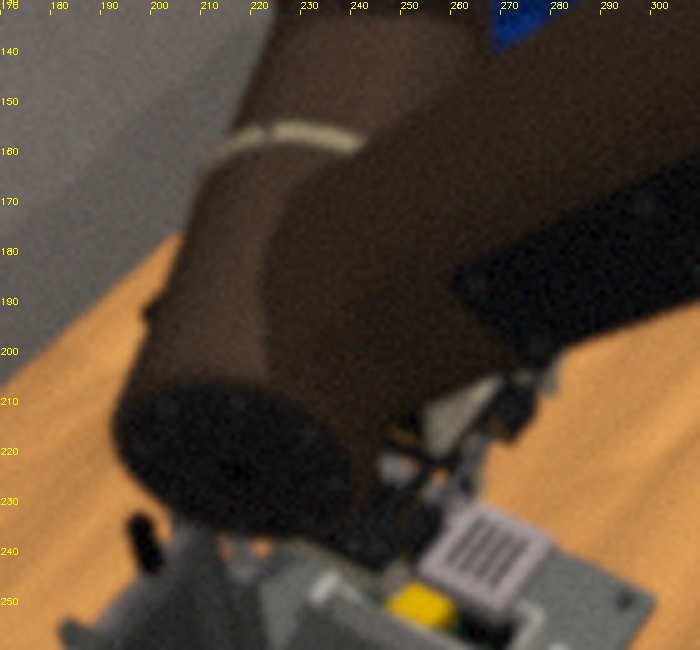

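```bash
python3 - <<'E' | tail -4
from fit import *
for yaw in (2.1,):
    p=[.5563,.0456,np.radians(yaw)]
    z=.1148-.0037+.016
    Q=T(p,[[-.07,.031,z],[-.07,-.031,z]])
    print("top pred",proj("top",Q)-S.x[4:6]*0,"obs",px([(235,433),(313,430)],190,110,4))
    print("side pred",proj("side",Q),"obs", px([(492,602),(553,543)],170,130,5))
E
```

```text
[267.875 217.125]]
side pred [[270.10662593 252.3782567 ]
 [281.27702351 237.51845288]] obs [[268.  250. ]
 [280.2 238.2]]
```

```bash
python3 - <<'E' | tail -3
from fit import *
p=[.5563,.0456,np.radians(2.1)]
z=.1148-.0037+.016
Q=T(p,[[-.07,.031,z],[-.07,-.031,z]])
print("top pred",proj("top",Q).tolist(),"obs",px([(235,433),(313,430)],190,110,4).tolist(), r.get_state()["tcp_pos"])
E
```

```text
[[-0.34, -0.2], [0.2, -0.18], [0.04, -0.05], [-0.06, -0.02]]
[[-0.81, 0.33], [0.54, -0.19], [0.45, 0.06], [0.31, -0.09]]
top pred [[247.68913693690965, 217.56993066535102], [266.92451597997683, 216.57134473715212]] obs [[248.375, 217.875], [267.875, 217.125]] [0.55607515 0.04369093 0.11432297]
```

>>> {"name": "servo_tool", "arguments": {
  "steps": [
    [5.5,0,0,1.5,0],
    [5.5,0,0,1.5,0],
    [5.5,0,0,0.8,0],
    [5.5,0,0,0.4,0],
    [5.5,0,0,0,0]
  ]
}}

```text
time_s: 6.55
tcp_pos: [0.5559, 0.0432, 0.0712]
eef_rot: [-180.0, -0.0, -178.0]
contact_force: [1.6, 0.4, -0.9]
gripper_width: 0.062
```

>>> {"name": "servo_tool", "arguments": {
  "steps": [
    [5.5,0,0,0.3,0],
    [5.5,0,0,0.3,0],
    [5.5,0,0,0,0]
  ]
}}

```text
time_s: 6.92
tcp_pos: [0.5559, 0.0434, 0.0654]
eef_rot: [-180.0, -0.0, -178.0]
contact_force: [1.1, -0.6, -1.3]
gripper_width: 0.0618
```

>>> {"name": "servo_tool", "arguments": {
  "steps": [
    [5.5,0,0,0.3,0],
    [5.5,0,0,0.3,0],
    [5.5,0,0,0,0]
  ]
}}

```text
time_s: 7.3
tcp_pos: [0.5558, 0.0433, 0.0592]
eef_rot: [-180.0, -0.0, -178.0]
contact_force: [0.5, 0.6, -1.7]
gripper_width: 0.0616
```

>>> {"name": "servo_tool", "arguments": {
  "steps": [
    [5.5,0,0,0.3,0],
    [5.5,0,0,0,0]
  ]
}}

```text
time_s: 7.55
tcp_pos: [0.5558, 0.0433, 0.0563]
eef_rot: [-180.0, -0.0, -178.0]
contact_force: [0.1, -0.3, -1.5]
gripper_width: 0.0619
```

>>> {"name": "servo_tool", "arguments": {
  "steps": [
    [5.5,0,0,0.3,0],
    [5.5,0,0,0,0]
  ]
}}

```text
time_s: 7.8
tcp_pos: [0.5559, 0.0434, 0.0533]
eef_rot: [-180.0, -0.0, -178.0]
contact_force: [-0.2, 0.6, -1.7]
gripper_width: 0.0616
```

>>> {"name": "servo_tool", "arguments": {
  "steps": [
    [5.5,0,0,0.3,0],
    [5.5,0,0,0,0]
  ]
}}

```text
time_s: 8.05
tcp_pos: [0.5558, 0.0434, 0.0503]
eef_rot: [-180.0, -0.0, -178.0]
contact_force: [0.6, 0.1, -2.1]
gripper_width: 0.0618
```

>>> {"name": "servo_tool", "arguments": {
  "steps": [
    [5.5,0,0,0.3,0],
    [5.5,0,0,0,0]
  ]
}}

```text
time_s: 8.3
tcp_pos: [0.5559, 0.0434, 0.0473]
eef_rot: [-180.0, -0.0, -178.0]
contact_force: [0.6, -0.1, -1.8]
gripper_width: 0.0616
```

>>> {"name": "servo_tool", "arguments": {
  "steps": [
    [5.5,0,0,0.2,0],
    [5.5,0,0,0,0]
  ]
}}

```text
time_s: 8.55
tcp_pos: [0.5559, 0.0434, 0.0454]
eef_rot: [-180.0, -0.0, -178.0]
contact_force: [-0.3, 0.2, -1.5]
gripper_width: 0.0617
```

>>> {"name": "servo_tool", "arguments": {
  "steps": [
    [5.5,0,0,0.2,0],
    [5.5,0,0,0,0]
  ]
}}

```text
time_s: 8.8
tcp_pos: [0.5562, 0.0435, 0.0444]
eef_rot: [180.0, 0.0, -177.9]
contact_force: [-2.8, -0.3, 5.3]
gripper_width: 0.0618
```

>>> {"name": "servo_tool", "arguments": {
  "steps": [
    [5.5,0,0,0.05,0],
    [5.5,0,0,0,0]
  ]
}}

```text
time_s: 9.05
tcp_pos: [0.5562, 0.0435, 0.0443]
eef_rot: [180.0, 0.1, -177.9]
contact_force: [-4.0, 0.7, 9.8]
gripper_width: 0.0614
```

>>> {"name": "servo_tool", "arguments": {
  "steps": [
    [6.6,0,0,0,0],
    [7.5,0,0,0,0],
    [8.7,0,0,0,0],
    [8.7,0,0,0,0],
    [8.7,0,0,-1,0],
    [8.7,0,0,-2.5,0],
    [8.7,0,0,-3,0],
    [8.7,-2,0,-3,0]
  ]
}}

```text
time_s: 10.05
tcp_pos: [0.5754, 0.0441, 0.1399]
eef_rot: [180.0, 0.0, -177.9]
contact_force: [1.0, 0.4, -0.7]
gripper_width: 0.0867
```

>>> {"name": "servo_tool", "arguments": {
  "steps": [
    [5,4,0,0,0],
    [5,3,0,-3,0],
    [5,1,3,-4,-10],
    [5,0,3,-4,-10],
    [4.5,0,3,-3,-10],
    [4,0,0,0,-10],
    [4,0,0,0,-10],
    [4,0,0,0,-10]
  ]
}}

```text
time_s: 11.05
tcp_pos: [0.4772, 0.1285, 0.2789]
eef_rot: [-180.0, 0.0, -117.6]
contact_force: [-0.1, -0.2, 0.4]
gripper_width: 0.04
```

>>> {"name": "servo_tool", "arguments": {
  "steps": [
    [4,0,0,0,-10],
    [4,0,0,0,-10],
    [4,0,0,0,-10],
    [4,0,0,0,0]
  ]
}}

```text
time_s: 11.55
tcp_pos: [0.4774, 0.1283, 0.2787]
eef_rot: [-180.0, 0.0, -88.0]
contact_force: [-0.4, -1.1, -0.1]
gripper_width: 0.0401
```

```bash
python3 - <<'E'
from h import *
s=r.get_state(); print({k:np.round(s[k],4) for k in("time_s","joints","tcp_pos","eef_rot","contact_force","moment")})
for n in("top","side"):
    im=r.capture(n)[:,:,::-1]; cv2.imwrite(f"pics/{n}3_raw.png",im)
    crop(im,*((190,110,130,130,5) if n=="top" else (170,160,140,120,5)),f"pics/{n}3c.png")
E
```

```text
{'time_s': np.float64(11.55), 'joints': array([ 3.78787e+01,  1.37910e+00, -1.66514e+01,  3.20000e-03,
       -7.19290e+01, -3.59026e+01]), 'tcp_pos': array([0.4774, 0.1283, 0.2787]), 'eef_rot': array([-1.799654e+02,  2.120000e-02, -8.802290e+01]), 'contact_force': array([-0.3628, -1.0538, -0.1141]), 'moment': array([-0.0162,  0.0568, -0.022 ])}
```

View pics/top3c.png

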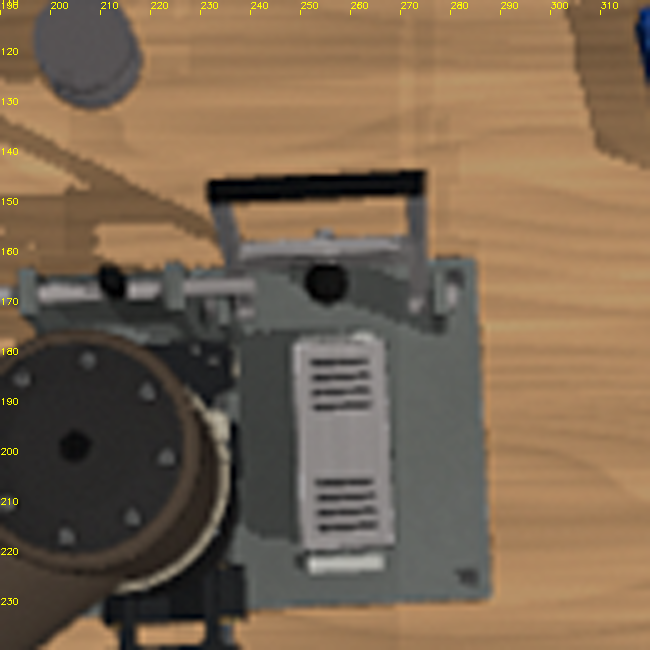

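View pics/side3c.png

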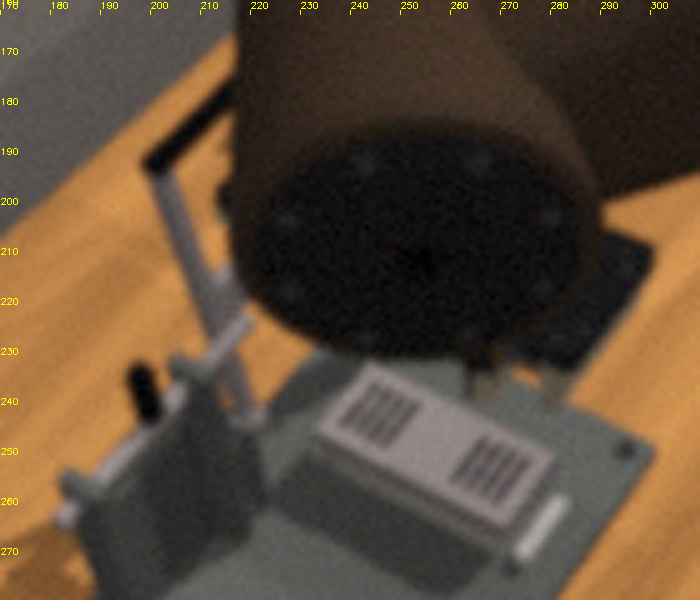

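```bash
python3 - <<'E' | tail -2
from fit import *
Q=T([.5561,.0435,np.radians(2.05)],cp(.0567))
print((proj("top",Q)+C.x[3:5]).round(1).tolist(), px([(294,342),(383,338),(394,543),(302,550)],190,110,5).round(1).tolist())
print((proj("side",Q)+C.x[5:7]).round(1).tolist(), px([(315,432),(372,362),(556,458),(503,527)],170,160,5).round(1).tolist())
E
```

```text
[[247.7, 178.6], [265.9, 177.7], [268.0, 218.8], [249.6, 219.7]] [[248.4, 178.0], [266.2, 177.2], [268.4, 218.2], [250.0, 219.6]]
[[232.6, 246.0], [243.9, 232.5], [281.3, 250.9], [270.6, 265.4]] [[232.6, 246.0], [244.0, 232.0], [280.8, 251.2], [270.2, 265.0]]
```

>>> {"name": "servo_tool", "arguments": {
  "steps": [
    [4,-2.2,0,0,0],
    [4,-2.2,-4,0,0],
    [4,0,-4.4,0,0],
    [4,0,-4.4,0,0],
    [4,0,-4,0,0],
    [4,0,0,2,0],
    [4,0,0,2,0],
    [4,0,0,0,0]
  ]
}}

```text
time_s: 12.65
tcp_pos: [0.6429, 0.1779, 0.2362]
eef_rot: [179.8, -0.1, -88.1]
contact_force: [0.0, 0.4, 0.4]
gripper_width: 0.0402
```

```bash
python3 - <<'E'
from h import *
s=r.get_state(); print({k:np.round(s[k],4) for k in("time_s","joints","tcp_pos","eef_rot","contact_force","moment")})
print(proj("side",[list(s["tcp_pos"])]),proj("side",[[.6435,.1785,.218]]))
for n in("side","top"):
    im=r.capture(n)[:,:,::-1]; cv2.imwrite(f"pics/{n}4_raw.png",im)
    crop(im,*((170,110,150,130,5) if n=="top" else (150,180,140,110,5)),f"pics/{n}4c.png")
E
```

```text
{'time_s': np.float64(12.65), 'joints': array([ 3.21628e+01,  1.96325e+01,  6.12300e-01, -2.48000e-02,
       -7.11920e+01, -3.02750e+01]), 'tcp_pos': array([0.6429, 0.1779, 0.2362]), 'eef_rot': array([ 1.79805e+02, -8.67000e-02, -8.81201e+01]), 'contact_force': array([0.0196, 0.4487, 0.3588]), 'moment': array([ 0.0065,  0.0891, -0.0372])}
[[197.34007658 228.94186119]] [[198.20351709 233.25904627]]
```

View pics/side4c.png

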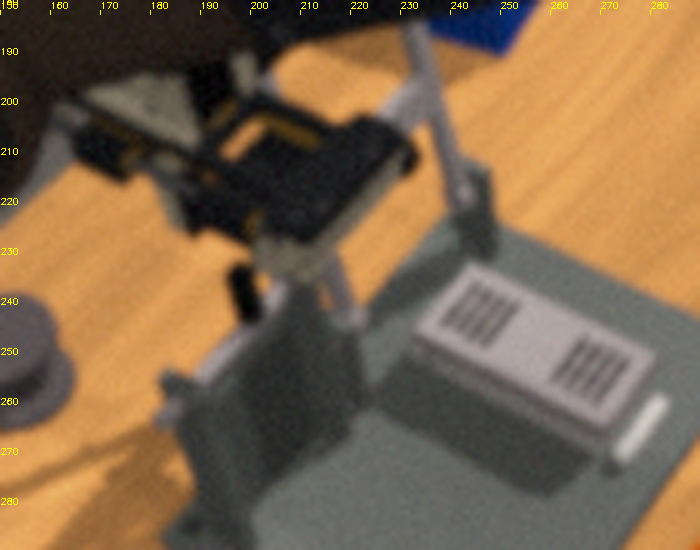

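>>> {"name": "servo_tool", "arguments": {
  "steps": [
    [4,0,0,1.5,0],
    [4,0,0,1.5,0],
    [4,0,0,1.1,0],
    [4,0,0,0.4,0],
    [4,0,0,0,0]
  ]
}}

```text
time_s: 13.38
tcp_pos: [0.6438, 0.1783, 0.1928]
eef_rot: [180.0, -0.0, -88.0]
contact_force: [-0.2, 0.5, -0.8]
gripper_width: 0.0398
```

>>> {"name": "servo_tool", "arguments": {
  "steps": [
    [2.5,0,0,0,0],
    [1,0,0,0,0],
    [1,0,0,0,0],
    [1,0,0,0,0],
    [1,0,0,0,0]
  ],
  "squeeze": 15
}}

```text
time_s: 14.0
tcp_pos: [0.643, 0.1783, 0.1933]
eef_rot: [179.9, -0.0, -88.0]
contact_force: [-5.5, 0.5, 3.7]
gripper_width: 0.0138
```

>>> {"name": "servo_tool", "arguments": {
  "steps": [
    [1,-0.4,0.1,0,0],
    [1,-0.8,0,0,0],
    [1,-0.8,0,0,0],
    [1,-0.8,0,0,0],
    [1,-0.6,0,0,0],
    [1,-0.3,0,0,0],
    [1,0,0,0,0]
  ]
}}

```text
time_s: 14.88
tcp_pos: [0.6418, 0.2162, 0.1933]
eef_rot: [-179.9, 0.1, -87.9]
contact_force: [0.6, 0.7, 4.1]
gripper_width: 0.0138
```

>>> {"name": "servo_tool", "arguments": {
  "steps": [
    [1,-0.2,0,0,0],
    [1,0,0,0,0]
  ]
}}

```text
time_s: 15.12
tcp_pos: [0.6417, 0.2174, 0.1933]
eef_rot: [-180.0, 0.0, -88.0]
contact_force: [2.1, -1.9, 4.1]
gripper_width: 0.0137
```

>>> {"name": "servo_tool", "arguments": {
  "steps": [
    [1,-0.2,0,0,0],
    [1,0,0,0,0]
  ]
}}

```text
time_s: 15.38
tcp_pos: [0.6417, 0.2194, 0.1933]
eef_rot: [-180.0, 0.0, -88.0]
contact_force: [1.7, -3.0, 4.1]
gripper_width: 0.0139
```

>>> {"name": "servo_tool", "arguments": {
  "steps": [
    [1,-0.2,0,0,0],
    [1,0,0,0,0]
  ]
}}

```text
time_s: 15.62
tcp_pos: [0.6416, 0.2214, 0.1933]
eef_rot: [-180.0, 0.0, -88.0]
contact_force: [3.4, -2.6, 4.3]
gripper_width: 0.014
```

>>> {"name": "servo_tool", "arguments": {
  "steps": [
    [1,-0.2,0,0,0],
    [1,0,0,0,0]
  ]
}}

```text
time_s: 15.88
tcp_pos: [0.6416, 0.2216, 0.1933]
eef_rot: [-180.0, -0.1, -88.0]
contact_force: [5.3, -10.6, 5.4]
gripper_width: 0.0144
```

>>> {"name": "servo_tool", "arguments": {
  "steps": [
    [1,-0.2,0,0,0],
    [1,0,0,0,0]
  ]
}}

```text
time_s: 16.12
tcp_pos: [0.6415, 0.2217, 0.1933]
eef_rot: [180.0, -0.3, -88.0]
contact_force: [6.7, -16.3, 4.7]
gripper_width: 0.0139
```

>>> {"name": "servo_tool", "arguments": {
  "steps": [
    [1,0.3,0,0,0],
    [2,0,0,0,0],
    [3,0,0,0,0],
    [4,0,0,0,0],
    [4,0,0,-1,0],
    [4,0,0,-3,0],
    [4,0,0,-3,0],
    [4,0,0,-3,0]
  ]
}}

```text
time_s: 17.12
tcp_pos: [0.6412, 0.2225, 0.2948]
eef_rot: [-180.0, 0.0, -87.9]
contact_force: [-0.1, -0.7, 0.7]
gripper_width: 0.0401
```

>>> {"name": "servo_tool", "arguments": {
  "steps": [
    [4,0,0,-3,0],
    [4,0,0,-2,0],
    [4,4,-1,0,0],
    [4,4.4,-1,0,0],
    [4,4.4,-1.3,0,0],
    [4,4,0,0,0],
    [4,0.8,0,0,0],
    [4,0,0,0,0]
  ]
}}

```text
time_s: 18.12
tcp_pos: [0.6805, 0.0474, 0.3436]
eef_rot: [-180.0, 0.0, -88.0]
contact_force: [-0.0, 0.1, -0.4]
gripper_width: 0.04
```

```bash
python3 - <<'E'
from h import *
s=r.get_state(); print({k:np.round(s[k],4) for k in("time_s","joints","tcp_pos","eef_rot","contact_force","moment")})
print(proj("side",[list(s["tcp_pos"])]))
for n in("side","top"):
    im=r.capture(n)[:,:,::-1]; cv2.imwrite(f"pics/{n}5_raw.png",im)
    crop(im,*((170,110,150,130,5) if n=="top" else (150,120,150,150,5)),f"pics/{n}5c.png")
E
```

```text
{'time_s': np.float64(18.125), 'joints': array([ 2.03078e+01,  1.87269e+01,  1.29243e+01, -6.80000e-03,
       -8.41620e+01, -1.83153e+01]), 'tcp_pos': array([0.6805, 0.0474, 0.3436]), 'eef_rot': array([-1.799685e+02,  1.750000e-02, -8.800810e+01]), 'contact_force': array([-0.0217,  0.071 , -0.388 ]), 'moment': array([0.1033, 0.0993, 0.0226])}
[[212.45108108 165.05864098]]
```

View pics/side5c.png

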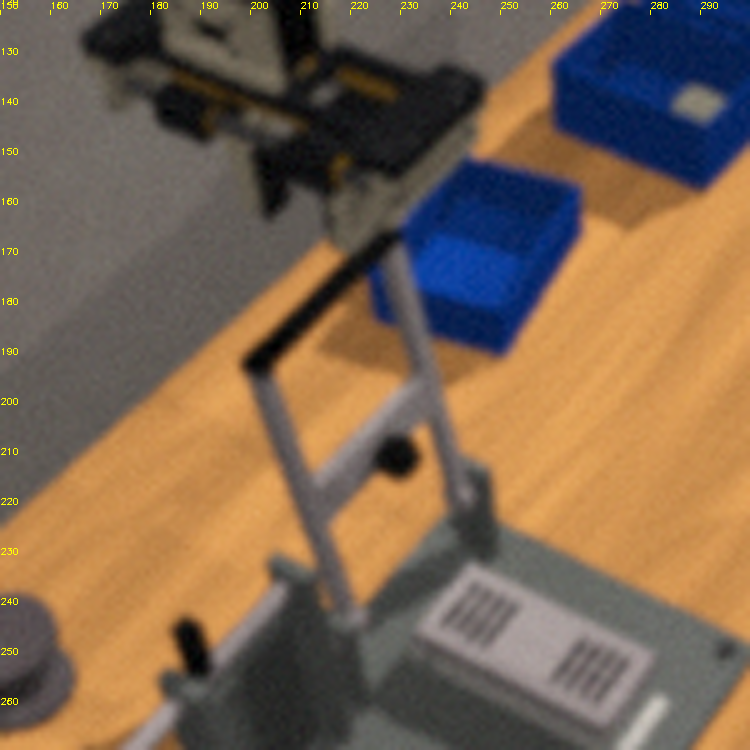

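View pics/top5c.png

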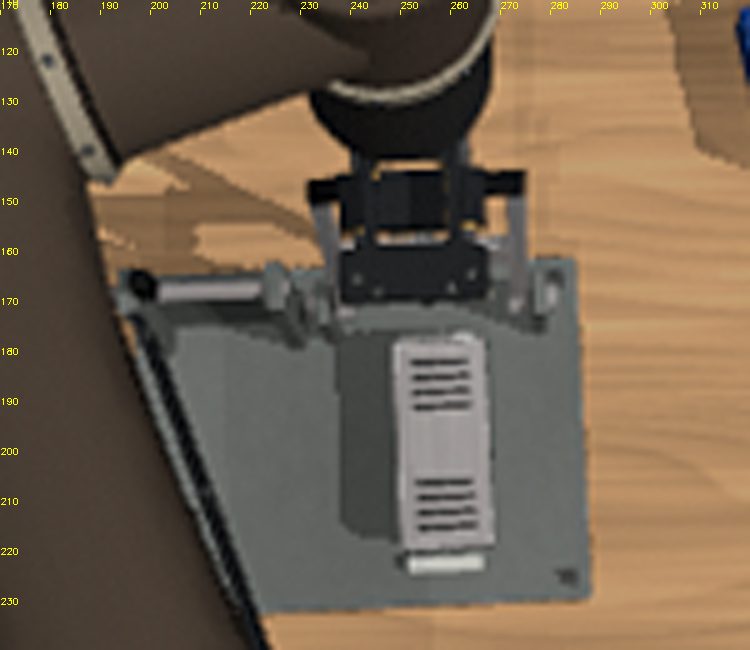

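The bolt is fully back, with its knob at the outer guide block, the cover is still seated, and the gripper is centred over the bar. Next I lower and pinch the bar.

>>> {"name": "servo_tool", "arguments": {
  "steps": [
    [4,0,0,2,0],
    [4,0,0,2,0],
    [4,0,0,2,0],
    [4,0,0,1.1,0],
    [4,0,0,0,0],
    [2.5,0,0,0,0],
    [1.2,0,0,0,0],
    [1.2,0,0,0,0]
  ],
  "squeeze": 15
}}

```text
time_s: 19.23
tcp_pos: [0.6795, 0.0475, 0.2725]
eef_rot: [179.9, -0.0, -88.0]
contact_force: [-13.2, 4.1, 8.7]
gripper_width: 0.0159
```

>>> {"name": "servo_tool", "arguments": {
  "steps": [
    [1.2,0,0,0,0],
    [1.2,0,0,0,0]
  ]
}}

```text
time_s: 19.48
tcp_pos: [0.6793, 0.0475, 0.2726]
eef_rot: [179.9, 0.0, -88.0]
contact_force: [-6.4, 0.7, 4.0]
gripper_width: 0.0157
```

```bash
python3 - <<'E'
import numpy as np
f=np.radians(np.r_[-8,-5,np.arange(0,78,6),78,81,84,87,90,92,94])
y=21*np.sin(f);z=-21*np.cos(f)
for a,b,c in zip(np.degrees(f[1:]),np.diff(y),np.diff(z)): print(round(a),round(b,2),round(c,2))
E
```

```text
-5 1.09 -0.12
0 1.83 -0.08
6 2.2 0.12
12 2.17 0.34
18 2.12 0.57
24 2.05 0.79
30 1.96 1.0
36 1.84 1.2
42 1.71 1.38
48 1.55 1.55
54 1.38 1.71
60 1.2 1.84
66 1.0 1.96
72 0.79 2.05
78 0.57 2.12
81 0.2 1.08
84 0.14 1.09
87 0.09 1.1
90 0.03 1.1
92 -0.01 0.73
94 -0.04 0.73
```

>>> {"name": "servo_tool", "arguments": {
  "steps": [
    [1.2,0,1.1,-0.12,0],
    [1.2,0,1.83,-0.08,0],
    [1.2,0,2.2,0.12,0],
    [1.2,0,0,0,0]
  ],
  "squeeze": 25
}}

```text
time_s: 19.98
tcp_pos: [0.6285, 0.046, 0.2748]
eef_rot: [-179.9, 0.1, -87.9]
contact_force: [-5.0, 3.3, 9.3]
gripper_width: 0.0153
```

>>> {"name": "servo_tool", "arguments": {
  "steps": [
    [1.2,0,2.17,0.34,0],
    [1.2,0,2.12,0.57,0],
    [1.2,0,2.05,0.79,0],
    [1.2,0,1.96,1.0,0]
  ]
}}

```text
time_s: 20.48
tcp_pos: [0.5478, 0.0436, 0.2473]
eef_rot: [-179.7, 0.1, -87.9]
contact_force: [3.2, 3.7, 2.8]
gripper_width: 0.0149
```

>>> {"name": "servo_tool", "arguments": {
  "steps": [
    [1.2,0,1.84,1.2,0],
    [1.2,0,1.71,1.38,0],
    [1.2,0,1.55,1.55,0],
    [1.2,0,0,0,0]
  ]
}}

```text
time_s: 20.98
tcp_pos: [0.4943, 0.0419, 0.2034]
eef_rot: [179.9, 0.1, -88.0]
contact_force: [-0.5, 5.5, -6.4]
gripper_width: 0.0155
```

>>> {"name": "servo_tool", "arguments": {
  "steps": [
    [1.2,0,1.38,1.71,0],
    [1.2,0,1.2,1.84,0],
    [1.2,0,1.0,1.96,0],
    [1.2,0,0.79,2.05,0],
    [1.2,0,0,0,0]
  ]
}}

```text
time_s: 21.6
tcp_pos: [0.4515, 0.0404, 0.1279]
eef_rot: [180.0, 0.1, -88.0]
contact_force: [1.6, 5.7, -6.0]
gripper_width: 0.0154
```

>>> {"name": "servo_tool", "arguments": {
  "steps": [
    [1.2,0,0.57,2.12,0],
    [1.2,0,0.2,1.08,0],
    [1.2,0,0.14,1.09,0],
    [1.2,0,0,0,0]
  ]
}}

```text
time_s: 22.1
tcp_pos: [0.4418, 0.0399, 0.0851]
eef_rot: [179.9, 0.1, -88.0]
contact_force: [-2.5, 8.9, -5.0]
gripper_width: 0.015
```

```bash
python3 - <<'E'
from h import *
s=r.get_state(); print({k:np.round(s[k],4) for k in("time_s","joints","tcp_pos","eef_rot","contact_force","moment")})
for n in("side","top"):
    im=r.capture(n)[:,:,::-1]; cv2.imwrite(f"pics/{n}6_raw.png",im)
    crop(im,*((170,130,150,130,5) if n=="top" else (150,160,160,120,5)),f"pics/{n}6c.png")
E
```

```text
{'time_s': np.float64(22.1), 'joints': array([ 30.6805,   7.4112, -38.3122,  -0.1509, -44.3588, -28.573 ]), 'tcp_pos': array([0.4418, 0.0399, 0.0851]), 'eef_rot': array([ 1.798773e+02,  5.320000e-02, -8.800050e+01]), 'contact_force': array([-2.4595,  8.9199, -5.0204]), 'moment': array([ 3.0369,  0.8178, -0.0736])}
```

View pics/side6c.png

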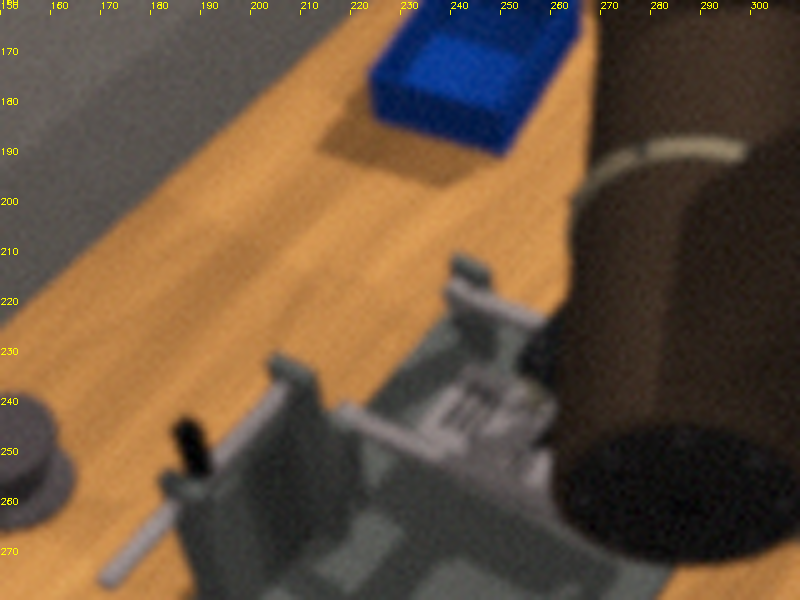

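View pics/top6c.png

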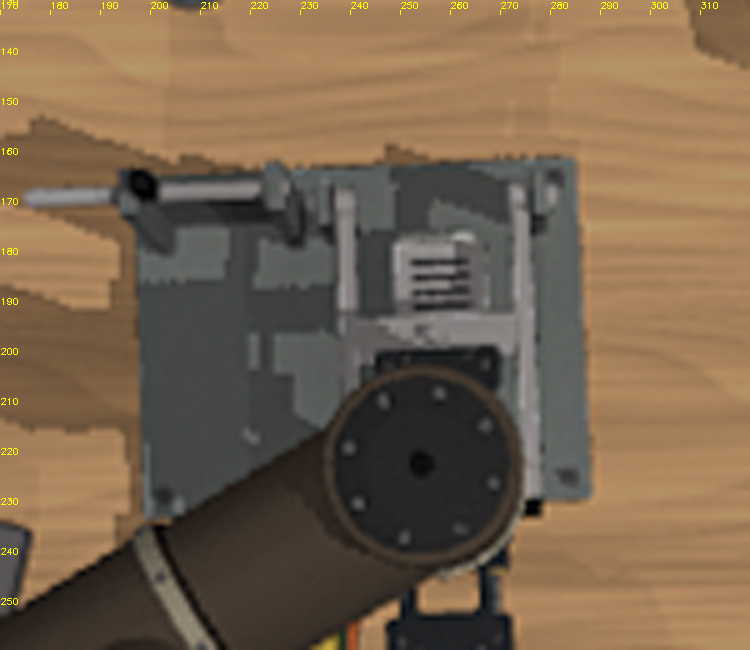

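>>> {"name": "servo_tool", "arguments": {
  "steps": [
    [1.2,-0.1,0.05,0.6,0],
    [1.2,0,0,0,0]
  ]
}}

```text
time_s: 22.45
tcp_pos: [0.4411, 0.04, 0.0794]
eef_rot: [179.9, -0.0, -88.0]
contact_force: [-2.3, 3.7, -5.3]
gripper_width: 0.0152
```

>>> {"name": "servo_tool", "arguments": {
  "steps": [
    [1.2,0,0.05,0.6,0],
    [1.2,0,0,0,0]
  ]
}}

```text
time_s: 22.7
tcp_pos: [0.4407, 0.04, 0.0735]
eef_rot: [179.9, -0.0, -88.0]
contact_force: [-1.9, 5.0, -5.2]
gripper_width: 0.015
```

>>> {"name": "servo_tool", "arguments": {
  "steps": [
    [1.2,0,0,0.6,0],
    [1.2,0,0,0,0]
  ]
}}

```text
time_s: 22.95
tcp_pos: [0.4403, 0.04, 0.0674]
eef_rot: [179.9, -0.0, -88.0]
contact_force: [-3.4, 5.6, -5.5]
gripper_width: 0.0148
```

>>> {"name": "servo_tool", "arguments": {
  "steps": [
    [1.2,0,0,0.5,0],
    [1.2,0,0,0,0]
  ]
}}

```text
time_s: 23.2
tcp_pos: [0.4401, 0.0399, 0.0624]
eef_rot: [179.8, -0.0, -88.0]
contact_force: [-5.9, 5.5, -3.1]
gripper_width: 0.0153
```

>>> {"name": "servo_tool", "arguments": {
  "steps": [
    [1.2,0,0,0.4,0],
    [1.2,0,0,0,0]
  ]
}}

```text
time_s: 23.45
tcp_pos: [0.4401, 0.0399, 0.0585]
eef_rot: [179.8, -0.0, -88.0]
contact_force: [-6.8, 5.5, -1.6]
gripper_width: 0.0153
```

>>> {"name": "servo_tool", "arguments": {
  "steps": [
    [1.2,0,-0.05,0.4,0],
    [1.2,0,0,0,0]
  ]
}}

```text
time_s: 23.7
tcp_pos: [0.4401, 0.0399, 0.0544]
eef_rot: [179.8, -0.0, -88.0]
contact_force: [-6.7, 7.5, -1.4]
gripper_width: 0.0153
```

```bash
python3 - <<'E'
from h import *
s=r.get_state(); print({k:np.round(s[k],4) for k in("time_s","joints","tcp_pos","eef_rot","contact_force","moment")})
for n in("side",):
    im=r.capture(n)[:,:,::-1]; cv2.imwrite(f"pics/{n}7_raw.png",im)
    crop(im,210,200,75,75,10,f"pics/{n}7c.png")
E
```

```text
{'time_s': np.float64(23.7), 'joints': array([ 30.8172,  10.1357, -40.478 ,  -0.1371, -39.5812, -28.7337]), 'tcp_pos': array([0.4401, 0.0399, 0.0544]), 'eef_rot': array([ 1.797872e+02, -1.750000e-02, -8.802220e+01]), 'contact_force': array([-6.6913,  7.53  , -1.4249]), 'moment': array([ 2.57  ,  2.6343, -0.1058])}
```

View pics/side7c.png

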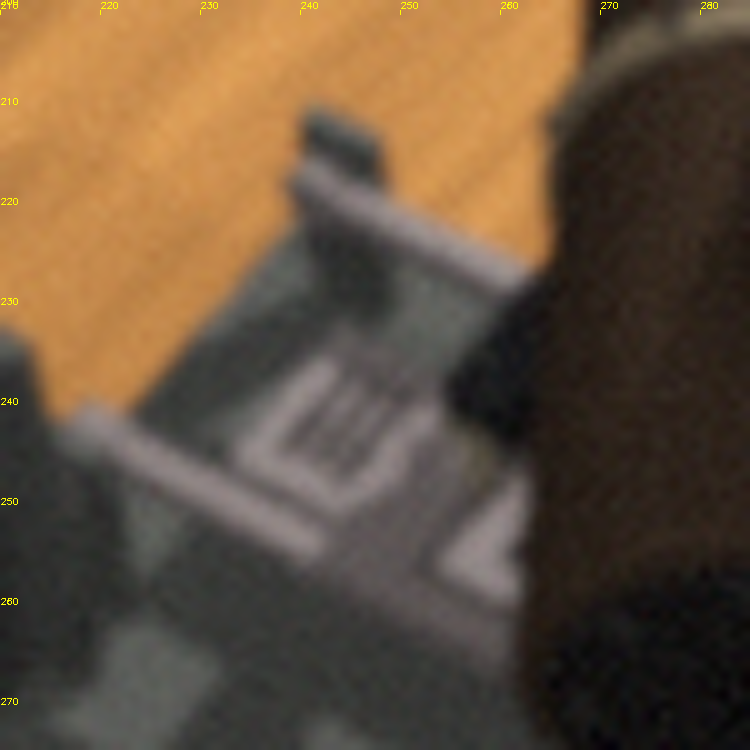

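>>> {"name": "servo_tool", "arguments": {
  "steps": [
    [2,0,0,0,0],
    [3,0,0,0,0],
    [4,0,0,0,0],
    [4,0,0,0,0],
    [4,0,0,-2,0],
    [4,0,0,-3,0],
    [4,0,0,-4,0],
    [4,0,0,-4,0]
  ]
}}

```text
time_s: 24.75
tcp_pos: [0.4418, 0.0399, 0.1864]
eef_rot: [180.0, -0.0, -88.0]
contact_force: [0.8, 0.8, 0.5]
gripper_width: 0.0404
```

>>> {"name": "servo_tool", "arguments": {
  "steps": [
    [4,-4,0,-4,0],
    [4,-4,0,0,0],
    [4,-4,0,0,0],
    [4,-4,0,0,0],
    [4,-4,0,0,0],
    [4,0,0,0,0]
  ]
}}

```text
time_s: 25.5
tcp_pos: [0.4348, 0.2421, 0.2248]
eef_rot: [180.0, -0.0, -87.8]
contact_force: [1.1, -0.7, -0.3]
gripper_width: 0.04
```

```bash
python3 - <<'E'
from h import *
s=r.get_state(); print({k:np.round(s[k],4) for k in("time_s","joints","tcp_pos","eef_rot","contact_force","moment")})
for n in("side","top"):
    im=r.capture(n)[:,:,::-1]; cv2.imwrite(f"pics/{n}8_raw.png",im)
    crop(im,*((210,155,80,85,8) if n=="top" else (200,200,100,85,7)),f"pics/{n}8c.png")
E
```

```text
{'time_s': np.float64(25.5), 'joints': array([ 5.17779e+01,  3.74260e+00, -2.13059e+01,  3.60000e-03,
       -6.49636e+01, -4.96001e+01]), 'tcp_pos': array([0.4348, 0.2421, 0.2248]), 'eef_rot': array([ 1.799947e+02, -1.130000e-02, -8.782060e+01]), 'contact_force': array([ 1.1186, -0.7424, -0.2747]), 'moment': array([-0.0341,  0.1231,  0.0362])}
```

View pics/side8c.png

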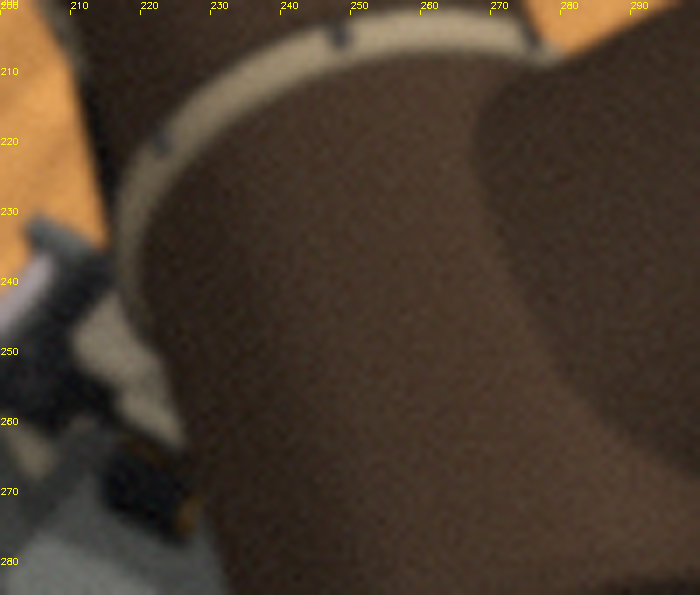

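View pics/top8c.png

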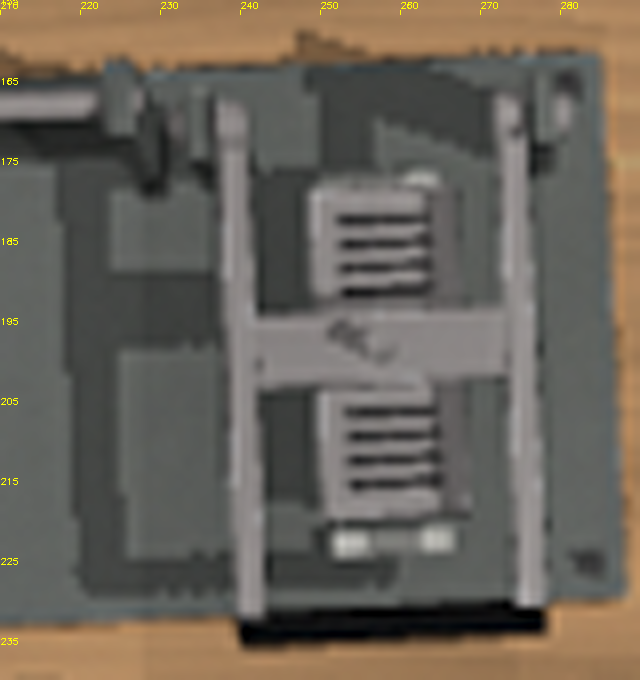

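>>> {"name": "servo_tool", "arguments": {
  "steps": [
    [0,4,0,0,0],
    [0,4,0,0,0],
    [0,4,0,0,0],
    [0,4,0,0,0],
    [0,4,0,2,0],
    [0,0,0,4,0],
    [0,0,0,4,0],
    [0,0,0,2.5,0]
  ]
}}

```text
time_s: 26.6
tcp_pos: [0.4409, 0.0385, 0.0987]
eef_rot: [179.9, -0.0, -88.1]
contact_force: [0.0, 0.1, 1.0]
gripper_width: 0.0003
```

>>> {"name": "servo_tool", "arguments": {
  "steps": [
    [0,0,0,0.8,0],
    [0,0,0,0,0]
  ]
}}

```text
time_s: 26.85
tcp_pos: [0.442, 0.0397, 0.0923]
eef_rot: [180.0, -0.0, -88.0]
contact_force: [0.2, 0.1, 1.0]
gripper_width: 0.0003
```

>>> {"name": "servo_tool", "arguments": {
  "steps": [
    [0,0,0,0.3,0],
    [0,0,0,0.2,0],
    [0,0,0,0,0]
  ]
}}

```text
time_s: 27.22
tcp_pos: [0.4428, 0.0404, 0.0878]
eef_rot: [-179.9, 0.0, -87.9]
contact_force: [0.8, -1.1, 5.0]
gripper_width: 0.0005
```

>>> {"name": "servo_tool", "arguments": {
  "steps": [
    [0,0,0,0.2,0],
    [0,0,0,0,0]
  ]
}}

```text
time_s: 27.48
tcp_pos: [0.4427, 0.0404, 0.0855]
eef_rot: [-179.9, 0.0, -87.9]
contact_force: [1.8, -0.7, 3.9]
gripper_width: 0.0004
```

>>> {"name": "servo_tool", "arguments": {
  "steps": [
    [0,0,0,0.2,0],
    [0,0,0,0,0]
  ]
}}

```text
time_s: 27.72
tcp_pos: [0.4427, 0.0404, 0.0834]
eef_rot: [-179.9, 0.0, -87.9]
contact_force: [2.8, -1.3, 2.4]
gripper_width: 0.0003
```

>>> {"name": "servo_tool", "arguments": {
  "steps": [
    [0,0,0,0.2,0],
    [0,0,0,0,0]
  ]
}}

```text
time_s: 27.98
tcp_pos: [0.4427, 0.0404, 0.0814]
eef_rot: [-179.9, 0.0, -87.9]
contact_force: [3.0, -1.0, 4.1]
gripper_width: 0.0005
```

>>> {"name": "servo_tool", "arguments": {
  "steps": [
    [0,0,0,0.15,0],
    [0,0,0,0,0]
  ]
}}

```text
time_s: 28.22
tcp_pos: [0.4427, 0.0404, 0.0799]
eef_rot: [-179.9, 0.0, -87.9]
contact_force: [3.9, -0.9, 3.5]
gripper_width: 0.0005
```

>>> {"name": "servo_tool", "arguments": {
  "steps": [
    [0,0,0,0.15,0],
    [0,0,0,0,0]
  ]
}}

```text
time_s: 28.48
tcp_pos: [0.4428, 0.0404, 0.0784]
eef_rot: [-179.9, 0.0, -87.9]
contact_force: [3.9, -1.3, 4.9]
gripper_width: 0.0003
```

>>> {"name": "servo_tool", "arguments": {
  "steps": [
    [0,0,0,-1,0],
    [0,0,0,-4,0],
    [0,0,0,-5,0],
    [0,0,0,-5,0],
    [0,4,0,-2,0],
    [0,5,0,0,0],
    [0,5,0,0,0],
    [0,5,0,0,0]
  ]
}}

```text
time_s: 29.48
tcp_pos: [0.4474, -0.151, 0.2481]
eef_rot: [179.9, 0.1, -87.9]
contact_force: [1.2, 1.1, 0.2]
gripper_width: 0.0001
```

>>> {"name": "servo_tool", "arguments": {
  "steps": [
    [0,5,0,0,0],
    [0,5,0,0,0],
    [0,4,0,0,0],
    [0,0,0,0,0]
  ]
}}

```text
time_s: 29.98
tcp_pos: [0.4523, -0.2912, 0.2471]
eef_rot: [179.8, 0.1, -88.2]
contact_force: [-0.3, -0.1, -0.0]
gripper_width: 0.0005
```

```bash
python3 - <<'E'
from h import *
s=r.get_state(); print({k:np.round(s[k],4) for k in("time_s","tcp_pos","contact_force")})
for n in("side","top"):
    im=r.capture(n)[:,:,::-1]; cv2.imwrite(f"pics/{n}9_raw.png",im)
    crop(im,*((180,155,110,85,7) if n=="top" else (180,195,120,100,6)),f"pics/{n}9c.png")
E
```

```text
{'time_s': np.float64(29.975), 'tcp_pos': array([ 0.4523, -0.2912,  0.2471]), 'contact_force': array([-0.3218, -0.0855, -0.0167])}
```

View pics/side9c.png

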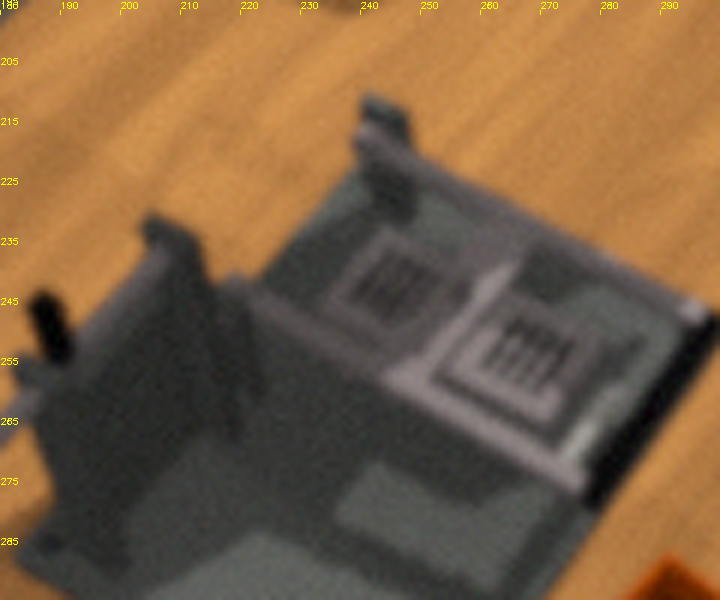

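View pics/top9c.png

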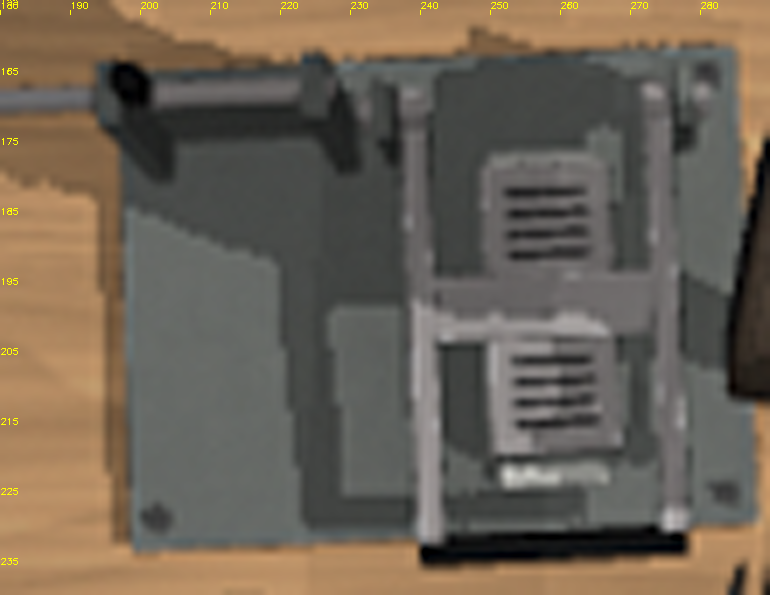

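```bash
python3 - <<'E' | tail -12
from fit import *
os_=px([(594,490),(710,325)],180,195,6); ot=px([(421,553),(688,543)],180,155,7)
print("obs side",os_.round(1).tolist(),"top",ot.round(1).tolist())
for yk in (1.66,1.71,1.75,1.78,1.80,1.83):
    ph=yk-.1396; B=[[.095-.21*np.sin(ph),s*.064,.085+.21*np.cos(ph)] for s in(1,-1)]
    print(yk,round(B[0][2],4),(proj("side",T(S.x,B))+S.x[6:8]).round(1).tolist(),(proj("top",T(S.x,B))+S.x[4:6]).round(1).tolist())
E
```

```text
[[-0.35, 0.32], [0.09, -0.55]]
[[0.37, 1.21], [0.96, -0.95]]
cover [ 0.6269 -0.2813  0.1488  0.1561  0.4517 -0.4913 -0.1048] 8.525534198696842
[[-0.34, -0.2], [0.2, -0.18], [0.04, -0.05], [-0.06, -0.02]]
[[-0.81, 0.33], [0.54, -0.19], [0.45, 0.06], [0.31, -0.09]]
obs side [[278.6, 276.2], [297.9, 248.8]] top [[239.7, 233.6], [277.9, 232.1]]
1.66 0.0956 [[277.8, 272.9], [299.8, 241.7]] [[239.2, 233.0], [278.3, 231.0]]
1.71 0.0851 [[277.9, 274.9], [299.8, 243.8]] [[239.5, 233.2], [278.2, 231.3]]
1.75 0.0767 [[277.9, 276.5], [299.7, 245.4]] [[239.6, 233.3], [278.2, 231.3]]
1.78 0.0704 [[277.8, 277.6], [299.5, 246.6]] [[239.8, 233.3], [278.2, 231.3]]
1.8 0.0662 [[277.7, 278.3], [299.4, 247.4]] [[239.9, 233.3], [278.2, 231.3]]
1.83 0.0599 [[277.6, 279.3], [299.1, 248.5]] [[240.0, 233.1], [278.1, 231.2]]
```

```bash
python3 -c "
from plant import r
print(r.get_state()['time_s'],r.get_state()['contact_force']); print(r.close_job())"
```

```text
30.075 [-0.56355576 -0.29672628 -0.06038214]
the job is handed in; nothing more can be done
None
```

The job is done and handed in at about 30 s, in the order asked, with the robot clear of everything.

- **Cover:** I picked up the leftmost cover and lowered it onto the case. It seated with about 10 N at most on the wrist. After release, the corners in both pictures matched a level, fully-down cover within about 0.7 pixel (roughly 2 mm). The point where the cover touched down puts the rim at about 54 mm above the bench. The camera fit had said 51 mm.
- **Bolt:** I slid the knob back about 43 mm until it hit its stop (force rose to 16 N) and let go. Later pictures show it against the outer guide block.
- **Yoke:** I swung it down by pinching the bar, released, then pushed the bar about 9 mm further with closed fingers at 4–5 N. After I let go for good, the bar's height in the side picture (coarse, about 1.75–1.83 rad) agrees with the last push, which left it at about 1.78 rad.

The foot's depth was not measured directly. Geometry gives about 12 of 14 mm in, and at least about 9 mm even with the lowest possible rim. The force at the bar rose less than the spring predicts, within the sensor's noise. I did not press on to the hard stop to confirm it.

I did not touch the bystanders or the look-alikes.

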